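# Roll a roller blank into the spring latch of a drilling jig with a push block

## Task

Load the aluminium roller into the drilling jig for cross-drilling: pick up the brown wooden push block that lies just to the right of the jig and, keeping your fingers off the roller, use its end to roll the roller slowly and gently along the two rails, under the spring leaf and home against the sprung plunger, until the leaf is fully shut behind it. Then take the block out and lay it flat on the bench, leaving the other tools where they are.

Things in the scene. Friction and masses are not known exactly. Their poses are not given: they have to be found in the camera images.
- jig: Drilling jig fixed to the bench: 140 x 320 x 12 mm plywood base with two steel rails. Origin under the base's centre; +y is the rolling direction, x across. Rails at x = -36 and 36, 8 mm wide, y = -148 to 148, tops 30 mm up; 6 mm end lips at the -y end. Aluminium side guides, inner faces x = -51.5 and 51.5, 40 mm high. On the rails near the +y end a blue saddle bears the leaf (77 mm up).
- rail_end (a point): Middle between the rails' +y ends, at rail height (jig x 0, y 148, z 30 mm). The blue saddle with the leaf, plunger and two black knobs was clamped on the rails by hand: the axis of a latched roller will lie anywhere from 90 to 133 mm before this point (jig y = 15 to 58 mm). The setting is not measured; find it by feel or by eye.
- roller: Smooth, lightly oiled aluminium roller (friction about 0.25), 32 mm diameter, 100 mm long, about 0.22 kg, thin dark ring near each end, lying across the rails, free to roll. Origin at the middle of its axis, which is its own x axis, 46 mm above the bench on the rails. Pushing it with more than 20 N bruises it.
- push_block: Brown sawn wooden block, 44 mm wide (x), 160 mm long (y), 30 mm thick (z), about 0.12 kg, lying flat on the bench just to the right of the jig (-y). Origin at the centre of its underside. Either end can push; it fits between the side guides and between the leaf's two hooks (60 mm apart; shut leaf's underside 64 mm up). Hold it firmly: the rolling roller drags its end upward.
- push_block_mid (a point): The middle of the wooden push block, 15 mm above the bench when it lies flat.
- leaf (a joint): Angle of the hinged steel spring leaf with a drill bush, rad, 0 shut, up to 0.6. Two hooks (jig x = 30 to 44 mm either side) hang before the seat, ramped to the entry: the roller meets them about 46 mm before its seat, lifts them to about 0.27 rad with a push of up to 7 to 12 N, and they drop behind it, at first only to 0.04 to 0.08 rad; pressing on brings the leaf fully shut.
- plunger (a joint): Travel of the rubber-tipped spring plunger facing the seated roller at axis height; m, 0 out, 0.008 fully in, where it stops hard. Takes 4 N to start and 1 N more per mm. The leaf shuts fully once it is more than 2 mm in; a latched roller keeps it about 2 mm in.
- plane: Smoothing plane, 62 x 250 x 99 mm, bystander at the left.
- pliers: Pliers with blue handles, 57 x 201 x 14 mm, bystander at the back.
- purple_tin: Open purple tin of screws, 73 mm across, 48 mm high, bystander at the right.
- tape: Yellow and black tape measure, 34 x 97 x 68 mm, bystander at the front right.
- bits: Flat red metal box, 71 x 121 x 23 mm, bystander at the right.
Things that resemble listed ones, but are neither listed nor needed, are in the scene too. Of the things that look like the roller, the larger one is meant.

How it is judged:
By the outcome, as a careful person would: the job done as asked, in the order asked, and still so for the second after the job is handed in, with the robot touching nothing.
It also fails if it takes over 69 s, if anything falls off the work surface, if the arm or the gripper's body presses on something with over 40 N, if the wrist force passes 120 N, or if a joint passes its speed limit or range.

## Robot

A 6-joint arm with a two-finger parallel gripper is mounted at the origin on a cart in front of the work surface, level with it; the furniture and walls round the work are solid. World frame = base frame: x ahead of the robot, y to its left, z up, the work surface at z = 0. Lengths are in m, angles in degrees, forces in N, time in s.
With the tool pointing down it reaches from about 0.425 to 1.125 m from the base axis. Payload 14.9 kg.
Tool frame: the origin (TCP) lies at the very end of the fingers, on their centre line; the grasp point (between the pads) lies 19 mm behind it; z points along the fingers, y is the line along which they close (so a half turn about z gives the same grasp; the last joint's range is limited). The gripper opens to 91 mm and grips with 3 to 60 N. Pads are 32 mm wide; open, the fingers measure 118 mm over their backs; the gripper's body (76 mm by 178 mm) begins 60 mm behind the grasp point.
Start: joints at [-68.314, 21.709, 99.362, -0, 58.929, -1.908], TCP at [0.28, -0.641, 0.214] pointing down, gripper open.
Joint ranges: [-158.91, 158.91], [-42.39, 125.64], [0.06, 152.35], [-60.88, 240.88], [17.5, 164.5], [-176.32, 176.32]. Speed limits (degrees/s): [108.29, 108.29, 136.94, 180, 180, 180].

## Interface

Orientations are given as a 3x3 rotation matrix whose columns are the frame's x, y, z axes.
In Python, from rig import env gives the robot as it stands. The module is installed in compiled form; this text tells all that it offers.
- The arm moves only by the tool carry_out, never from a script. Its argument "steps" is one flat list of numbers, 7 for each row, row after row: the shift along the tool's x, y, z scaled (see below), then the turn, a rotation vector about the tool's x, y, z scaled (see below), then the opening, from 0 (shut) to 1 (fully open). A call has 1 to 5 rows; each row is the pose to reach, as a shift and turn from the pose commanded when the call began, along the tool's axes at that moment; what a row does not reach only later rows make up. The controller multiplies each number of a shift by 150 mm and each number of a turn by pi/2 rad. A row lasts 1/8 s, in which the tool goes at most 62.5 mm and 10.7 degrees, less where a joint would pass 70% of its speed; a pose out of reach is approached as far as the arm can. A call with a number of a shift or a turn outside -1 to 1 is refused whole. A call with a gripper value outside its range is refused whole. The fingers move at their own pace and stop on an object; the grip force is fixed at half the most. Time passes only in rows, so rows that repeat a pose let the fingers close. It gives the time, the measured TCP pose, the force, the opening and the grip force at its end, in the units of the state.
- env.sense(): the state, without advancing time (a new reading comes with each control period).
- env.read_camera(name): name is "scene" or "top" or "wrist"; returns the picture (400x640x3 uint8, red, green, blue); there is no depth.
- env.get_calibration(name): a dict with "mtx" (3x3 intrinsics, pixels), "T" (4x4, takes a point from camera to world coordinates); the wrist camera has in their place "tool_from_camera" (4x4, takes a point from camera to tool coordinates, whose origin is the TCP and whose axes are the flange's). Camera axes: x right, y down, z forward; pixel columns grow to the right and rows downward; lengths in m; the calibration is good to about 2 mm. A picture is of the moment at which its call begins: read the wrist's pose just before it. get_calibration takes no time and is no camera call.
- env.sign_off(): hands the job in; it is judged then, once.
Trained networks look in the newest picture that a camera, given by its name, has taken for a name from the list of things; names that differ only in an ending like _2 or _b are one class to them, and where a whole thing is asked for, a point or a joint stands for the part that bears it (a point fixed in the world has none). Each returns a list of dicts, best first, with "p" (0 to 1); they miss things now and then, are a little off and sometimes report something else, mostly with a low value. They report only what shows in the picture. A call takes as long as a camera call. They do not tell look-alikes from the thing itself.
- env.search_frame(label, camera): "box" ([left, top, right, bottom] as shares, 0 to 1, of the picture: columns of its width, rows of its height, round what is visible of it).
- env.outline_of(label, camera): "mask" (400x640 bool, what is visible of it) and "box" ([left, top, right, bottom] as shares, 0 to 1, of the picture: columns of its width, rows of its height, round what is visible of it).
The state is a dict: "time_s": time; "q": joint angles; "joint_vel": joint speeds; "joint_torque": joint torques, N m; "ee_pos": TCP position; "tool_rot": TCP orientation; "ft_force": force on the tool from outside, world axes, zero at the start; "ft_torque": the same for the moment, N m; "grip_width": finger opening in m; "finger_force": force on a finger pad.
Only numpy, scipy, OpenCV 4.12 (cv2) and the standard library are available. Lean on these libraries where they do the work, as an engineer would, in place of code of your own. Each camera call takes 0.05 s, during which the arm holds its last target. There are 200 camera calls.

## Working session

There is one attempt and no reset: what is moved stays moved. The work goes in short steps, Python scripts to look and compute and a tool call to move; the robot and the scene stay as the last step left them, time stands still between calls to the robot, and variables do not carry over. Pictures are saved under pics/ and viewed, at most 10 in all, crops included, and the job is handed in when it is done.

Besides the shell and the picture viewer there is one more tool, called after ">>>" as name(argument=value, ...) on one line, values as JSON. carry_out: Moves the arm, as the interface text tells. Its arguments: {"type":"object","properties":{"steps":{"type":"array","items":{"type":"number"}}},"required":["steps"]}

```bash
mkdir -p pics
cat > h.py <<'E'
import numpy as np, cv2
from rig import env
def snap(n,f):
    im=env.read_camera(n); cv2.imwrite(f'pics/{f}.png',im[:,:,::-1]); return im
def proj(n,P):
    c=env.get_calibration(n); P=np.atleast_2d(P); T=np.linalg.inv(c['T'])
    q=(T[:3,:3]@P.T).T+T[:3,3]; u=(c['mtx']@q.T).T; return u[:,:2]/u[:,2:]
def onplane(n,uv,z):
    c=env.get_calibration(n); uv=np.atleast_2d(uv)
    d=(c['T'][:3,:3]@np.linalg.inv(c['mtx'])@np.c_[uv,np.ones(len(uv))].T).T; o=c['T'][:3,3]
    return o+d*((z-o[2])/d[:,2])[:,None]
E
python3 - <<'E'
from h import *
np.set_printoptions(precision=4,suppress=True)
a=snap('scene','scene0'); 
t=snap('top','top0')
cv2.imwrite('pics/both.png',np.vstack([a])[:,:,::-1])
for n in ['jig','roller','push_block','leaf','plunger']:
    for r in env.outline_of(n,'top')[:4]:
        m=r['mask'].astype(np.uint8); rect=cv2.minAreaRect(cv2.findNonZero(m))
        print(n,round(r['p'],2),np.round(np.array(r['box'])*[640,400,640,400]),rect)
s=env.sense(); print(s['ee_pos'],s['tool_rot'],s['time_s'])
print(env.get_calibration('top'));print(env.get_calibration('scene')['T'])
E
```

```text
jig 0.77 [251. 171. 351. 238.] ((298.96038818359375, 204.84950256347656), (41.14548110961914, 94.04420471191406), 71.896240234375)
roller 0.65 [311. 185. 327. 215.] ((317.7935791015625, 197.93948364257812), (30.066120147705078, 9.902729988098145), 72.6459732055664)
roller 0.49 [393. 184. 404. 202.] ((398.2845153808594, 192.8362274169922), (6.434016227722168, 20.22119140625), 23.198591232299805)
push_block 0.89 [393. 214. 442. 237.] ((416.05072021484375, 222.91748046875), (49.11898422241211, 13.340959548950195), 4.969740867614746)
leaf 0.73 [275. 189. 309. 220.] ((290.0, 206.00001525878906), (27.195585250854492, 28.46049690246582), 71.56504821777344)
[ 0.2801 -0.6414  0.2138] [[ 0.9164  0.4003 -0.0001]
 [ 0.4003 -0.9164  0.0002]
 [ 0.     -0.0003 -1.    ]] 0.35
{'mtx': array([[414.7302,   0.    , 319.7165],
       [  0.    , 414.7302, 196.5526],
       [  0.    ,   0.    ,   1.    ]]), 'T': array([[ 0.0263, -0.9954,  0.0917,  0.4116],
       [-0.9996, -0.0268, -0.0049, -0.0236],
       [ 0.0073, -0.0916, -0.9958,  1.4195],
       [ 0.    ,  0.    ,  0.    ,  1.    ]])}
[[ 0.5711 -0.5253  0.6308 -0.4832]
 [-0.8207 -0.3836  0.4235 -0.7065]
 [ 0.0195 -0.7595 -0.6502  1.1247]
 [ 0.      0.      0.      1.    ]]
```

View pics/top0.png

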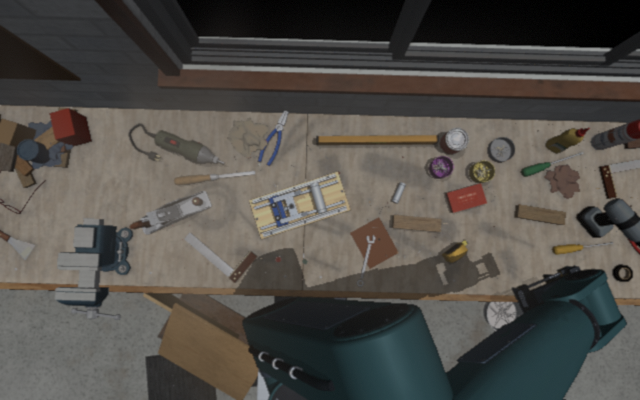

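View pics/scene0.png

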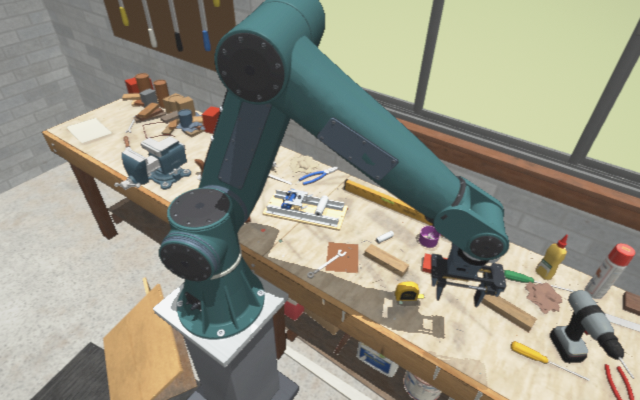

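Run:
```python
from h import *
np.set_printoptions(precision=4,suppress=True)
t=cv2.imread('pics/top0.png'); c=t[160:260,240:460]; cv2.imwrite('pics/crop1.png',cv2.resize(c,None,fx=3.6,fy=3.6,interpolation=cv2.INTER_CUBIC))
print('roller',onplane('top',[[317.8,198]],.055)); print('small',onplane('top',[[398.3,192.8]],.02))
print('block',onplane('top',[[416,222.9]],.03), onplane('top',[[393,220.5],[442,225]],.03))
print('jig',onplane('top',[[299,204.8]],.03)); print('saddle',onplane('top',[[290,206]],.07))
w=env.get_calibration('wrist'); print(w)
```

```text
roller [[ 0.5324 -0.0241  0.055 ]]
small [[ 0.5605 -0.2969  0.02  ]]
block [[ 0.4597 -0.3552  0.03  ]] [[ 0.4657 -0.278   0.03  ]
 [ 0.455  -0.4425  0.03  ]]
jig [[0.51   0.0384 0.03  ]]
saddle [[0.5024 0.0658 0.07  ]]
{'mtx': array([[305.4658,   0.    , 316.4056],
       [  0.    , 305.4658, 199.6445],
       [  0.    ,   0.    ,   1.    ]]), 'tool_from_camera': array([[-0.001 , -0.9578, -0.2875,  0.0825],
       [ 1.    , -0.0007, -0.0009,  0.0004],
       [ 0.0007, -0.2875,  0.9578, -0.1704],
       [ 0.    ,  0.    ,  0.    ,  1.    ]])}
```

View pics/crop1.png

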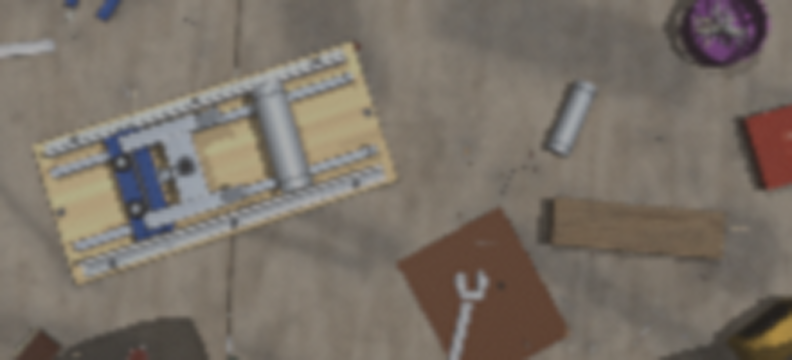

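The crop shows the large roller on the jig's rails at crop (282,137), i.e. top (318,198). The small rod at (398,192) is a look-alike lying on the bench. There are two wooden blocks in the top view, at (416,222) and (540,214). The one at (416,222) is just right of the jig, so it is the push block. The blue saddle is at the jig's left end, so +y runs to the picture's left.

Run:
```python
from h import *
from scipy.optimize import least_squares
np.set_printoptions(precision=4,suppress=True)
cr=np.array([[35,147],[355,43],[397,178],[80,283]])/3.6+[240,160]-.36
# +y end is image left; image top = world +x side
L=np.array([[70,160],[70,-160],[-70,-160],[-70,160]])/1000.
def T(p,L,z):
    d=np.array([-np.sin(p[2]),np.cos(p[2])]);e=np.array([d[1],-d[0]])
    return np.c_[p[:2]+L[:,:1]*e+L[:,1:]*d,np.full(len(L),z)]
f=lambda p:(proj('top',T(p,L,.010))-cr).ravel()
r=least_squares(f,[.51,.04,.3]);p=r.x;print('jig',p[:2],np.degrees(p[2]),r.fun)
d=np.array([-np.sin(p[2]),np.cos(p[2])]);e=np.array([d[1],-d[0]])
ro=onplane('top',[[317.8,198]],.055)[0,:2]-p[:2];print('roller in jig',ro@e,ro@d,'yaw +y',np.degrees(np.arctan2(d[1],d[0])))
# block in crop corners
b=np.array([[553,199],[724,212],[720,258],[552,242]])/3.6+[240,160]-.36
LB=np.array([[22,80],[22,-80],[-22,-80],[-22,80]])/1000.
g=lambda q:(proj('top',T(q,LB,.028))-b).ravel()
r=least_squares(g,[.46,-.36,0]);q=r.x;print('block',q[:2],np.degrees(q[2]),r.fun)
s=env.sense();R=s['tool_rot'];db=np.array([-np.sin(q[2]),np.cos(q[2])])
tgt=np.r_[q[:2]+0*db,.16];print('tool-frame shift',R.T@(tgt-s['ee_pos'])/.15,'yaw turn',90+np.degrees(q[2])-np.degrees(np.arctan2(R[1,0],R[0,0])))
```

```text
jig [0.5118 0.0359] 19.72408203733734 [-0.3984 -0.6263 -0.2004 -0.721   1.1419  0.4622 -0.5379  0.8387]
roller in jig -0.0009072005282031413 -0.06337113618948974 yaw +y 109.72408203733735
block [ 0.4599 -0.3579] -3.3334690607906485 [ 0.0914 -0.5752  0.0389 -0.1549  0.3947  0.1604 -0.5241  0.561 ]
tool-frame shift [ 1.8545 -1.2525  0.3588] yaw turn 63.07182130972498
```

>>> carry_out(steps=[0.33,-0.22,0,0,0,-0.1,1,0.66,-0.44,0,0,0,-0.2,1,1,-0.66,0,0,0,-0.3,1,1,-0.66,0,0,0,-0.4,1,1,-0.66,0,0,0,-0.5,1])

```text
time_s: 0.98
ee_pos: [0.3786, -0.4901, 0.2141]
tool_rot: [[0.359, 0.933, 0.0], [0.933, -0.359, -0.0], [-0.0, 0.0, -1.0]]
ft_force: [-0.4, -0.1, -0.2]
grip_width: 0.0908
finger_force: 0.0
```

```bash
cat >> h.py <<'E'
def to(xyz,yaw):
    s=env.sense();R=s['tool_rot'];t=(90+0)*0+yaw-np.degrees(np.arctan2(R[1,0],R[0,0]))
    # full rotation target: tool x at yaw, z down
    a=np.radians(yaw);Rt=np.array([[np.cos(a),np.sin(a),0],[np.sin(a),-np.cos(a),0],[0,0,-1.]])
    rv=cv2.Rodrigues(R.T@Rt)[0].ravel()/(np.pi/2)
    print('pos',s['ee_pos'].round(4),'yaw',round(yaw-t,2),'F',np.round(s['ft_force'],1),'grip',s['grip_width'],s['finger_force'],'t',s['time_s'])
    print('shift',np.round(R.T@(np.array(xyz)-s['ee_pos'])/.15,3),'turn',rv.round(3))
E
python3 -c "
from h import *
to([.4599,-.3579,.16],86.7)"
```

```text
pos [ 0.3786 -0.4901  0.2141] yaw 68.97 F [-0.4 -0.1 -0.2] grip 0.09083894409564336 0.0 t 0.975
shift [1.017 0.19  0.361] turn [ 0.     0.    -0.197]
```

>>> carry_out(steps=[0.35,0.06,0.1,0,0,-0.08,1,0.7,0.12,0.2,0,0,-0.15,1,1,0.19,0.3,0,0,-0.197,1,1,0.19,0.36,0,0,-0.197,1,1,0.19,0.36,0,0,-0.197,1])

```text
time_s: 1.6
ee_pos: [0.459, -0.3615, 0.1595]
tool_rot: [[0.064, 0.998, -0.001], [0.998, -0.064, 0.0], [0.0, -0.001, -1.0]]
ft_force: [1.1, -0.4, 0.2]
grip_width: 0.0912
finger_force: 0.0
```

Run:
```python
from h import *
np.set_printoptions(precision=4,suppress=True)
to([.4599,-.3579,.16],86.7)
s=env.sense();snap('wrist','w1')
W=env.get_calibration('wrist');X=np.eye(4);X[:3,:3]=s['tool_rot'];X[:3,3]=s['ee_pos'];C=X@W['tool_from_camera']
for r in env.outline_of('push_block','wrist')[:2]:
    m=r['mask'];rect=cv2.minAreaRect(cv2.findNonZero(m.astype(np.uint8)));b=cv2.boxPoints(rect)
    d=(C[:3,:3]@np.linalg.inv(W['mtx'])@np.c_[b,np.ones(4)].T).T;P=C[:3,3]+d*((.03-C[2,3])/d[:,2])[:,None]
    print(r['p'],b,P,P.mean(0))
```

```text
pos [ 0.459  -0.3615  0.1595] yaw 86.31 F [ 1.1 -0.4  0.2] grip 0.0911973331938362 0.0 t 1.6
shift [ 0.024  0.005 -0.003] turn [-0.001 -0.    -0.004]
0.86 [[294. 108.]
 [339. 108.]
 [339. 260.]
 [294. 260.]] [[ 0.444  -0.2785  0.03  ]
 [ 0.4862 -0.2813  0.03  ]
 [ 0.4792 -0.4398  0.03  ]
 [ 0.4303 -0.4366  0.03  ]] [ 0.4599 -0.359   0.03  ]
```

View pics/w1.png

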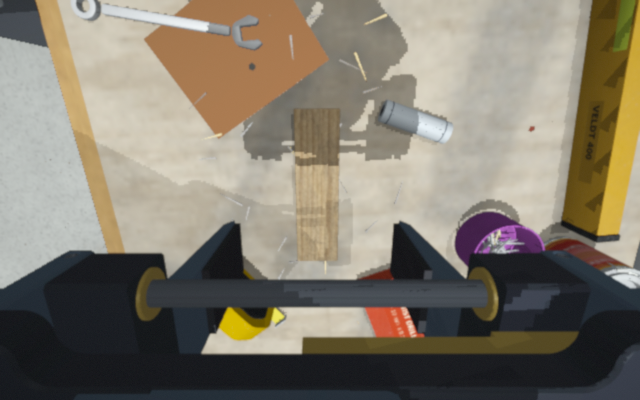

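The view shows the push block at columns 294-339, rows 108-260, squarely between the open fingers. The small rod (415,120) and the tin (500,240) are clear of them.

>>> carry_out(steps=[0.1,0.006,0.3,0,0,0,1,0.103,0.006,0.6,0,0,0,1,0.103,0.006,0.85,0,0,0,1,0.103,0.006,0.985,0,0,0,1,0.103,0.006,0.985,0,0,0,0.8])

```text
time_s: 2.33
ee_pos: [0.4607, -0.3464, 0.0117]
tool_rot: [[0.065, 0.998, -0.001], [0.998, -0.065, 0.001], [0.001, -0.001, -1.0]]
ft_force: [0.0, -0.4, 0.0]
grip_width: 0.0836
finger_force: 0.0
```

>>> carry_out(steps=[0,0,0,0,0,0,0.2,0,0,0,0,0,0,0.2,0,0,0,0,0,0,0.2,0,0,0,0,0,0,0.2,0,0,0,0,0,0,0.2])

```text
time_s: 2.95
ee_pos: [0.4613, -0.3462, 0.0126]
tool_rot: [[0.064, 0.998, 0.0], [0.998, -0.064, -0.0], [-0.0, 0.0, -1.0]]
ft_force: [-1.9, 1.8, 7.7]
grip_width: 0.0435
finger_force: 30.0
```

>>> carry_out(steps=[0,0,-0.3,0,0,0,0.2,0,0,-0.6,0,0,0,0.2,0.2,0.1,-0.93,0,0,0,0.2,0.5,0.25,-0.93,0,0,-0.06,0.2,0.85,0.4,-0.93,0,0,-0.13,0.2])

```text
time_s: 3.58
ee_pos: [0.53, -0.2218, 0.1526]
tool_rot: [[-0.142, 0.99, 0.001], [0.99, 0.142, -0.001], [-0.001, 0.001, -1.0]]
ft_force: [0.7, -0.3, -1.9]
grip_width: 0.0436
finger_force: 30.0
```

```bash
python3 -c "
from h import *
to([.5685,-.1222,.15],109.7)"
```

```text
pos [ 0.53   -0.2218  0.1526] yaw 98.15 F [ 0.7 -0.3 -1.9] grip 0.04358219528232847 29.99753773212433 t 3.575
shift [0.621 0.348 0.017] turn [ 0.001  0.001 -0.128]
```

>>> carry_out(steps=[0.3,0.17,0,0,0,-0.07,0.2,0.62,0.348,0.01,0,0,-0.128,0.2,0.621,0.348,0.017,0,0,-0.128,0.2,0.621,0.348,0.017,0,0,-0.128,0.2])

```text
time_s: 4.08
ee_pos: [0.5676, -0.1232, 0.1489]
tool_rot: [[-0.335, 0.942, -0.001], [0.942, 0.335, -0.0], [0.0, -0.001, -1.0]]
ft_force: [0.2, -0.0, -0.1]
grip_width: 0.0437
finger_force: 30.0
```

Run:
```python
from h import *
to([.5685,-.1222,.15],109.7)
snap('wrist','w2')
```

```text
pos [ 0.5676 -0.1232  0.1489] yaw 109.55 F [ 0.2 -0.  -0.1] grip 0.04374275501891235 29.99875098466873 t 4.075
shift [ 0.004  0.008 -0.007] turn [-0.    -0.    -0.002]
```

View pics/w2.png

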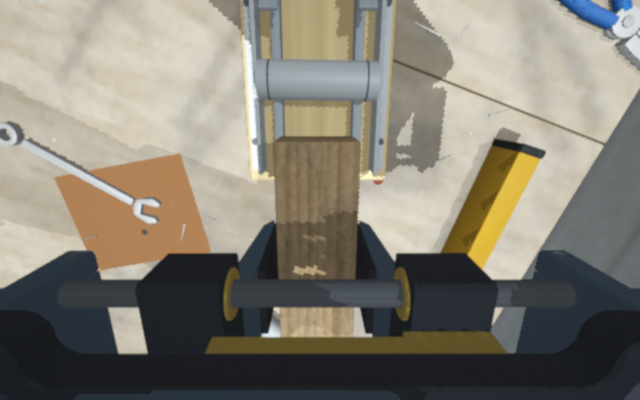

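The block's front end is at row 138, columns 274-358. The roller lies ahead of it at row 80, columns 257-380, and the rails run near columns 265 and 360. The block looks nearly centred, so I'll measure the remaining offset.

Run:
```python
from h import *
np.set_printoptions(precision=4,suppress=True)
s=env.sense();im=cv2.imread('pics/w2.png')
W=env.get_calibration('wrist');X=np.eye(4);X[:3,:3]=s['tool_rot'];X[:3,3]=s['ee_pos'];C=W['tool_from_camera']
def tp(b,zt):  # pixels -> tool frame plane z=zt
    d=(C[:3,:3]@np.linalg.inv(W['mtx'])@np.c_[b,np.ones(len(b))].T).T
    return C[:3,3]+d*((zt-C[2,3])/d[:,2])[:,None]
h=s['ee_pos'][2]
env.read_camera('wrist')
for r in env.outline_of('roller','wrist')[:1]:
    rect=cv2.minAreaRect(cv2.findNonZero(r['mask'].astype(np.uint8)));b=cv2.boxPoints(rect)
    print(r['p'],rect);P=tp(b,h-.055);print(P,P.mean(0))
g=cv2.cvtColor(im,cv2.COLOR_BGR2GRAY)[:185,235:400]
ls=cv2.createLineSegmentDetector().detect(g)[0][:,0]
for l in ls:
    if abs(l[3]-l[1])>45: 
        l=l+[235,0,235,0];print(l.round(1), 'slope deg',round(np.degrees(np.arctan2(l[2]-l[0],l[3]-l[1])),2))
# predicted columns of jig lines at tool-frame alignment with jig model p
c=np.array([[.5118,.0359]]);a=np.radians(19.724);d=np.array([-np.sin(a),np.cos(a)]);e=np.array([d[1],-d[0]])
def pr(x,y,z):
    w=np.r_[c[0]+x*e+y*d,z,1];q=np.linalg.inv(X@C)@w;u=W['mtx']@q[:3];return (u[:2]/u[2]).round(1)
for n,x,z in [('guideL',-.0515,.04),('railLin',-.032,.03),('railLout',-.04,.03),('railRin',.032,.03),('railRout',.04,.03),('guideR',.0515,.04)]: print(n,pr(x,-.14,z),pr(x,-.04,z))
```

```text
0.69 ((317.8594970703125, 78.93099212646484), (126.23246002197266, 40.69434356689453), 0.9548412561416626)
[[ 0.0892 -0.0501  0.094 ]
 [ 0.1198 -0.0477  0.094 ]
 [ 0.1182  0.0524  0.094 ]
 [ 0.0874  0.0537  0.094 ]] [0.1037 0.0021 0.094 ]
[258.6 143.3 254.7  97.9] slope deg -175.04
[384.6 170.7 394.7   0.5] slope deg 176.6
[376.9  98.1 372.8 169.3] slope deg -3.27
[381.9   0.6 378.9  60.5] slope deg -2.94
[242.2  36.8 251.5 176.8] slope deg 3.81
[281.    0.6 282.7  58.1] slope deg 1.75
[279.8  58.1 277.6   0.5] slope deg -177.75
[367.9 166.9 371.1 101.8] slope deg 177.24
[373.   59.4 375.5  10.6] slope deg 176.98
guideL [261.4 167.4] [254.5  48.5]
railLin [283.5 165.3] [279.4  50.6]
railLout [275.2 165.3] [270.1  50.6]
railRin [350.4 165. ] [353.6  50.2]
railRout [358.8 164.9] [362.8  50.1]
guideR [372.7 166.8] [378.4  47.8]
```

>>> carry_out(steps=[0.0,0.01,0.2,0,0,0,0.2,0.0,0.01,0.42,0,0,0,0.2,0.0,0.01,0.6,0,0,0,0.2,0.0,0.01,0.715,0,0,0,0.2,0.0,0.01,0.722,0,0,0,0.2])

```text
time_s: 4.85
ee_pos: [0.5687, -0.1231, 0.0401]
tool_rot: [[-0.334, 0.943, -0.002], [0.943, 0.334, 0.0], [0.001, -0.001, -1.0]]
ft_force: [-0.1, -0.0, -1.4]
grip_width: 0.0438
finger_force: 30.0
```

>>> carry_out(steps=[0.025,0,0,0,0,0,0.2,0.05,0,0,0,0,0,0.2,0.075,0,0,0,0,0,0.2,0.1,0,0,0,0,0,0.2])

```text
time_s: 5.35
ee_pos: [0.5644, -0.1083, 0.0412]
tool_rot: [[-0.335, 0.942, 0.0], [0.942, 0.335, -0.0], [-0.0, 0.0, -1.0]]
ft_force: [-0.2, 0.5, -1.2]
grip_width: 0.0442
finger_force: 30.0
```

Run:
```python
from h import *
to([.5685,-.1222,.0405],109.7)
snap('wrist','w3')
```

```text
pos [ 0.5644 -0.1083  0.0412] yaw 109.56 F [-0.2  0.5 -1.2] grip 0.04415034421578297 29.998935163021088 t 5.35
shift [-0.097 -0.005  0.005] turn [ 0.     0.    -0.002]
```

View pics/w3.png

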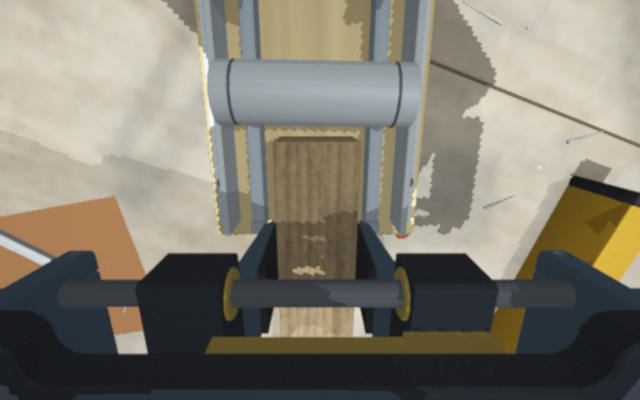

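The block sits between the rails (about columns 265 and 366, block 275-360), just behind the roller (lower edge row 127, block front row 138). Now I'll push slowly.

>>> carry_out(steps=[0.01,0,0.003,0,0,0,0.2,0.02,0,0.003,0,0,0,0.2,0.03,0,0.003,0,0,0,0.2,0.04,0,0.003,0,0,0,0.2,0.05,0,0.003,0,0,0,0.2])

```text
time_s: 6.02
ee_pos: [0.5618, -0.1014, 0.0404]
tool_rot: [[-0.334, 0.942, 0.0], [0.942, 0.334, 0.0], [-0.0, 0.0, -1.0]]
ft_force: [1.2, 0.1, -0.8]
grip_width: 0.0441
finger_force: 30.0
```

>>> carry_out(steps=[0.015,0,0,0,0,0,0.2,0.03,0,0,0,0,0,0.2,0.045,0,0,0,0,0,0.2,0.06,0,0,0,0,0,0.2,0.075,0,0,0,0,0,0.2])

```text
time_s: 6.65
ee_pos: [0.558, -0.0908, 0.0404]
tool_rot: [[-0.334, 0.942, 0.0], [0.942, 0.334, 0.0], [0.0, 0.0, -1.0]]
ft_force: [0.7, -0.0, -1.6]
grip_width: 0.0439
finger_force: 30.0
```

>>> carry_out(steps=[0.015,0,0,0,0,0,0.2,0.03,0,0,0,0,0,0.2,0.045,0,0,0,0,0,0.2,0.06,0,0,0,0,0,0.2,0.075,0,0,0,0,0,0.2])

```text
time_s: 7.28
ee_pos: [0.5542, -0.0802, 0.0404]
tool_rot: [[-0.335, 0.942, 0.0], [0.942, 0.335, -0.0], [-0.0, 0.0, -1.0]]
ft_force: [1.0, -0.4, -0.8]
grip_width: 0.0441
finger_force: 30.0
```

Run:
```python
from h import *
to([.5685,-.1222,.0405],109.7)
snap('wrist','w4')
```

```text
pos [ 0.5542 -0.0802  0.0404] yaw 109.54 F [ 1.  -0.4 -0.8] grip 0.04408641241635502 29.99895304441452 t 7.275
shift [-0.296 -0.004 -0.001] turn [ 0.     0.    -0.002]
```

View pics/w4.png

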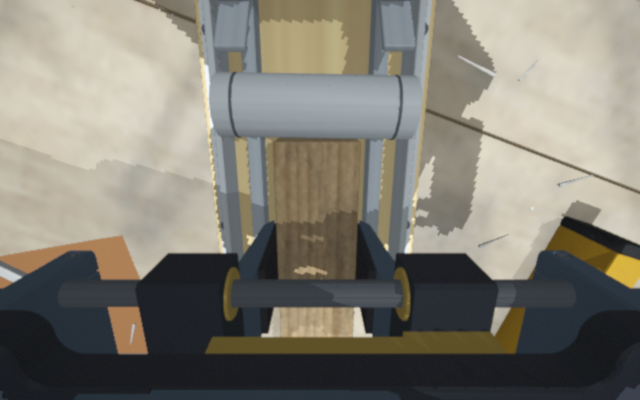

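The roller touches the block (row 138). The leaf's hooks are now in view at about (233,25) and (397,25), roughly 10 mm ahead.

>>> carry_out(steps=[0.015,0,0,0,0,0,0.2,0.03,0,0,0,0,0,0.2,0.045,0,0,0,0,0,0.2,0.06,0,0,0,0,0,0.2,0.075,0,0,0,0,0,0.2])

```text
time_s: 7.95
ee_pos: [0.5504, -0.0695, 0.0404]
tool_rot: [[-0.335, 0.942, -0.0], [0.942, 0.335, -0.0], [0.0, -0.0, -1.0]]
ft_force: [1.2, 0.3, -0.8]
grip_width: 0.0438
finger_force: 30.0
```

>>> carry_out(steps=[0.01,0,0,0,0,0,0.2,0.02,0,0,0,0,0,0.2,0.03,0,0,0,0,0,0.2,0.04,0,0,0,0,0,0.2])

```text
time_s: 8.45
ee_pos: [0.5485, -0.064, 0.0404]
tool_rot: [[-0.334, 0.942, 0.0], [0.942, 0.334, 0.0], [0.0, 0.0, -1.0]]
ft_force: [0.7, -0.6, -0.9]
grip_width: 0.0437
finger_force: 30.0
```

>>> carry_out(steps=[0.01,0,0,0,0,0,0.2,0.02,0,0,0,0,0,0.2,0.03,0,0,0,0,0,0.2,0.04,0,0,0,0,0,0.2])

```text
time_s: 8.95
ee_pos: [0.5471, -0.0588, 0.0407]
tool_rot: [[-0.335, 0.942, 0.001], [0.942, 0.335, -0.001], [-0.001, 0.001, -1.0]]
ft_force: [2.0, -5.8, -0.4]
grip_width: 0.0438
finger_force: 30.0
```

>>> carry_out(steps=[0.01,0,0,0,0,0,0.2,0.02,0,0,0,0,0,0.2,0.03,0,0,0,0,0,0.2,0.04,0,0,0,0,0,0.2])

```text
time_s: 9.45
ee_pos: [0.5453, -0.0533, 0.0407]
tool_rot: [[-0.335, 0.942, 0.002], [0.942, 0.335, -0.001], [-0.001, 0.001, -1.0]]
ft_force: [3.3, -7.8, -1.1]
grip_width: 0.0438
finger_force: 30.0
```

>>> carry_out(steps=[0.01,0,0,0,0,0,0.2,0.02,0,0,0,0,0,0.2,0.03,0,0,0,0,0,0.2,0.04,0,0,0,0,0,0.2])

```text
time_s: 9.95
ee_pos: [0.5437, -0.0481, 0.0408]
tool_rot: [[-0.335, 0.942, 0.003], [0.942, 0.335, -0.002], [-0.002, 0.002, -1.0]]
ft_force: [4.9, -16.2, -4.9]
grip_width: 0.0438
finger_force: 30.0
```

Run:
```python
from h import *
to([.5118,.0359,.0405],109.7)
snap('wrist','w5')
```

```text
pos [ 0.5437 -0.0481  0.0408] yaw 109.59 F [  4.9 -16.2  -4.9] grip 0.0438061431198204 29.998107254505157 t 9.95
shift [ 0.599 -0.013  0.   ] turn [ 0.001  0.002 -0.001]
```

View pics/w5.png

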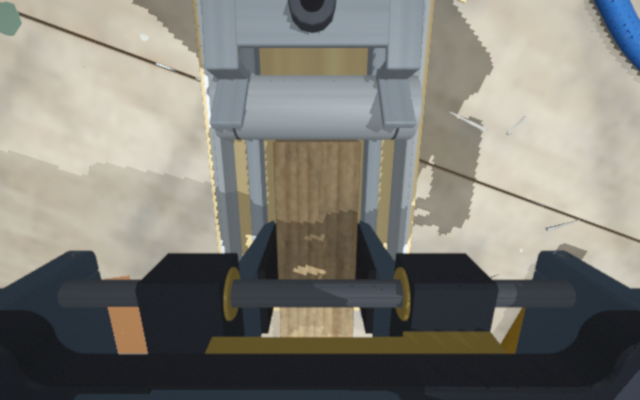

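The hooks (233,100) and (395,100) now ride on top of the roller, and the block end meets it at row 140. The force is near 17 N, so I'll hold briefly and re-read it before pushing on.

>>> carry_out(steps=[0,0,0,0,0,0,0.2,0,0,0,0,0,0,0.2])

```text
time_s: 10.25
ee_pos: [0.5436, -0.048, 0.0407]
tool_rot: [[-0.335, 0.942, 0.002], [0.942, 0.335, -0.001], [-0.002, 0.002, -1.0]]
ft_force: [4.5, -11.2, -3.8]
grip_width: 0.0437
finger_force: 30.0
```

>>> carry_out(steps=[0.003,0,0,0,0,0,0.2,0.006,0,0,0,0,0,0.2,0.009,0,0,0,0,0,0.2])

```text
time_s: 10.62
ee_pos: [0.5431, -0.0467, 0.0407]
tool_rot: [[-0.335, 0.942, 0.002], [0.942, 0.335, -0.001], [-0.002, 0.002, -1.0]]
ft_force: [3.3, -10.6, -3.0]
grip_width: 0.044
finger_force: 30.0
```

Run:
```python
from h import *
s=env.sense();print(s['ft_torque'],s['ft_force'],s['joint_vel'].round(2) if hasattr(s['joint_vel'],'round') else s['joint_vel'])
```

```text
[-2.07819559 -0.84254005  0.01553984] [  3.33659676 -10.5789533   -3.02032188] [ 0.33 -0.12  0.27  0.05  0.06  0.34]
```

>>> carry_out(steps=[0.005,0,0,0,0,0,0.2,0.01,0,0,0,0,0,0.2,0.015,0,0,0,0,0,0.2,0.02,0,0,0,0,0,0.2])

```text
time_s: 11.12
ee_pos: [0.5419, -0.0436, 0.0408]
tool_rot: [[-0.335, 0.942, 0.002], [0.942, 0.335, -0.001], [-0.001, 0.001, -1.0]]
ft_force: [3.6, -9.5, -0.5]
grip_width: 0.0437
finger_force: 30.0
```

>>> carry_out(steps=[0.005,0,0,0,0,0,0.2,0.01,0,0,0,0,0,0.2,0.015,0,0,0,0,0,0.2,0.02,0,0,0,0,0,0.2])

```text
time_s: 11.62
ee_pos: [0.5408, -0.0406, 0.0407]
tool_rot: [[-0.335, 0.942, 0.002], [0.942, 0.335, -0.001], [-0.001, 0.001, -1.0]]
ft_force: [2.7, -7.3, 0.2]
grip_width: 0.0439
finger_force: 30.0
```

>>> carry_out(steps=[0.007,0,0,0,0,0,0.2,0.014,0,0,0,0,0,0.2,0.021,0,0,0,0,0,0.2,0.028,0,0,0,0,0,0.2,0.035,0,0,0,0,0,0.2])

```text
time_s: 12.25
ee_pos: [0.539, -0.0356, 0.0408]
tool_rot: [[-0.335, 0.942, 0.002], [0.942, 0.335, -0.001], [-0.001, 0.001, -1.0]]
ft_force: [2.7, -5.6, 0.7]
grip_width: 0.0437
finger_force: 30.0
```

>>> carry_out(steps=[0.007,0,0,0,0,0,0.2,0.014,0,0,0,0,0,0.2,0.021,0,0,0,0,0,0.2,0.028,0,0,0,0,0,0.2,0.035,0,0,0,0,0,0.2])

```text
time_s: 12.88
ee_pos: [0.5371, -0.0305, 0.0407]
tool_rot: [[-0.335, 0.942, 0.001], [0.942, 0.335, -0.0], [-0.001, 0.001, -1.0]]
ft_force: [2.1, -4.6, 1.7]
grip_width: 0.0435
finger_force: 30.0
```

>>> carry_out(steps=[0.007,0,0,0,0,0,0.2,0.014,0,0,0,0,0,0.2,0.021,0,0,0,0,0,0.2,0.028,0,0,0,0,0,0.2,0.035,0,0,0,0,0,0.2])

```text
time_s: 13.5
ee_pos: [0.5345, -0.0252, 0.0403]
tool_rot: [[-0.335, 0.942, -0.0], [0.942, 0.335, 0.0], [0.0, -0.0, -1.0]]
ft_force: [-0.2, -3.1, -0.2]
grip_width: 0.0437
finger_force: 30.0
```

>>> carry_out(steps=[0.005,0,0,0,0,0,0.2,0.01,0,0,0,0,0,0.2,0.015,0,0,0,0,0,0.2,0.02,0,0,0,0,0,0.2])

```text
time_s: 14.0
ee_pos: [0.5337, -0.0224, 0.0404]
tool_rot: [[-0.335, 0.942, -0.0], [0.942, 0.335, 0.0], [0.0, -0.0, -1.0]]
ft_force: [-0.0, -1.4, -0.9]
grip_width: 0.044
finger_force: 30.0
```

Run:
```python
from h import *
to([.5118,.0359,.0405],109.7)
snap('wrist','w6')
```

```text
pos [ 0.5337 -0.0224  0.0404] yaw 109.54 F [-0.  -1.4 -0.9] grip 0.043959129687691494 29.99889761209488 t 14.0
shift [ 0.415 -0.007 -0.001] turn [-0.    -0.    -0.002]
```

View pics/w6.png

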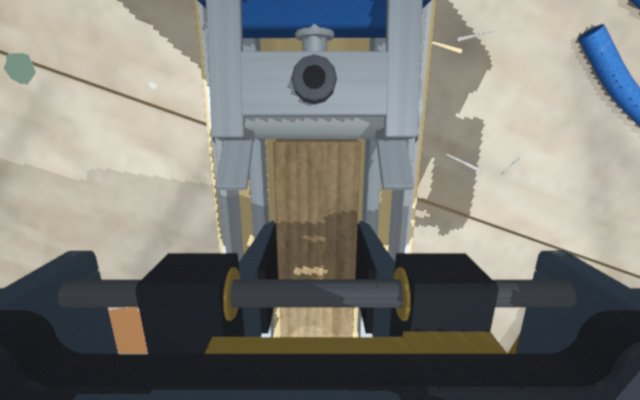

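The hooks (235,165) and (395,165) have dropped behind the roller, which is now under the leaf plate. The push force is low, so I'll press on gently against the plunger.

>>> carry_out(steps=[0.004,0,0,0,0,0,0.2,0.008,0,0,0,0,0,0.2,0.012,0,0,0,0,0,0.2,0.016,0,0,0,0,0,0.2,0.02,0,0,0,0,0,0.2])

```text
time_s: 14.68
ee_pos: [0.5327, -0.0196, 0.0404]
tool_rot: [[-0.335, 0.942, -0.0], [0.942, 0.335, 0.0], [0.0, -0.0, -1.0]]
ft_force: [0.3, 0.1, -0.5]
grip_width: 0.044
finger_force: 30.0
```

>>> carry_out(steps=[0.003,0,0,0,0,0,0.2,0.006,0,0,0,0,0,0.2,0.009,0,0,0,0,0,0.2])

```text
time_s: 15.05
ee_pos: [0.5323, -0.0184, 0.0404]
tool_rot: [[-0.335, 0.942, -0.0], [0.942, 0.335, -0.0], [0.0, -0.0, -1.0]]
ft_force: [-0.0, -0.4, -1.5]
grip_width: 0.0435
finger_force: 30.0
```

>>> carry_out(steps=[0.004,0,0,0,0,0,0.2,0.008,0,0,0,0,0,0.2,0.012,0,0,0,0,0,0.2])

```text
time_s: 15.42
ee_pos: [0.5318, -0.0168, 0.0404]
tool_rot: [[-0.335, 0.942, 0.0], [0.942, 0.335, -0.0], [-0.0, 0.0, -1.0]]
ft_force: [0.9, -5.2, -0.8]
grip_width: 0.0439
finger_force: 30.0
```

>>> carry_out(steps=[0.004,0,0,0,0,0,0.2,0.008,0,0,0,0,0,0.2,0.012,0,0,0,0,0,0.2])

```text
time_s: 15.8
ee_pos: [0.5314, -0.0153, 0.0405]
tool_rot: [[-0.335, 0.942, 0.001], [0.942, 0.335, -0.0], [-0.001, 0.0, -1.0]]
ft_force: [1.1, -8.8, -0.8]
grip_width: 0.0439
finger_force: 30.0
```

>>> carry_out(steps=[0.003,0,0,0,0,0,0.2,0.006,0,0,0,0,0,0.2,0.006,0,0,0,0,0,0.2])

```text
time_s: 16.18
ee_pos: [0.5311, -0.0145, 0.0405]
tool_rot: [[-0.335, 0.942, 0.001], [0.942, 0.335, -0.001], [-0.001, 0.0, -1.0]]
ft_force: [1.4, -8.1, -0.5]
grip_width: 0.0442
finger_force: 30.0
```

Run:
```python
from h import *
to([.5118,.0359,.0405],109.7)
a=snap('wrist','w7'); b=snap('scene','s7'); t=snap('top','t7')
c1=cv2.resize(a[:220,180:450],None,fx=1.6,fy=1.6); c2=cv2.resize(b[170:245,250:360],None,fx=3.2,fy=3.2,interpolation=cv2.INTER_CUBIC)
H=max(c1.shape[0],c2.shape[0]);o=np.zeros((H,c1.shape[1]+c2.shape[1],3),np.uint8);o[:c1.shape[0],:c1.shape[1]]=c1;o[:c2.shape[0],c1.shape[1]:]=c2
cv2.imwrite('pics/c7.png',o[:,:,::-1]);print(o.shape)
```

```text
pos [ 0.5311 -0.0145  0.0405] yaw 109.57 F [ 1.4 -8.1 -0.5] grip 0.04416745332671195 30.00073403120041 t 16.175
shift [ 0.36  -0.009 -0.   ] turn [ 0.     0.    -0.001]
(352, 784, 3)
```

View pics/c7.png

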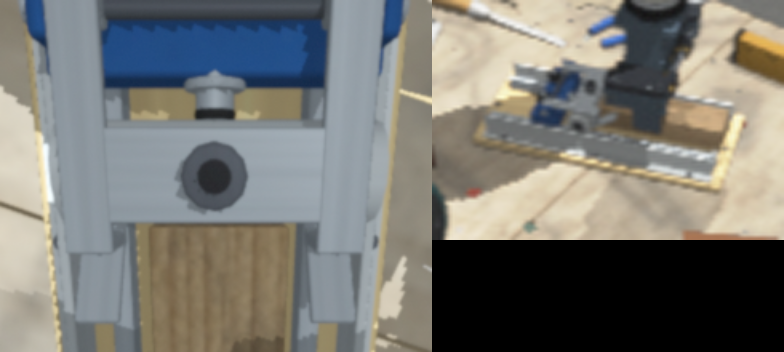

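Left half of the view: the roller is under the leaf with its rear behind the bush plate, and the plunger collar is at (215,85). I'll press slightly more to be sure, hold, then back off slowly while watching the force.

>>> carry_out(steps=[0.003,0,0,0,0,0,0.2,0.006,0,0,0,0,0,0.2,0.006,0,0,0,0,0,0.2,0.006,0,0,0,0,0,0.2])

```text
time_s: 16.82
ee_pos: [0.5308, -0.0137, 0.0405]
tool_rot: [[-0.335, 0.942, 0.001], [0.942, 0.335, -0.001], [-0.001, 0.0, -1.0]]
ft_force: [1.2, -9.4, -0.1]
grip_width: 0.0438
finger_force: 30.0
```

>>> carry_out(steps=[-0.005,0,0,0,0,0,0.2,-0.01,0,0,0,0,0,0.2])

```text
time_s: 17.08
ee_pos: [0.5311, -0.0149, 0.0404]
tool_rot: [[-0.335, 0.942, 0.0], [0.942, 0.335, -0.0], [-0.0, 0.0, -1.0]]
ft_force: [1.4, -5.5, -1.5]
grip_width: 0.0437
finger_force: 30.0
```

>>> carry_out(steps=[-0.005,0,0,0,0,0,0.2,-0.01,0,0,0,0,0,0.2])

```text
time_s: 17.32
ee_pos: [0.5316, -0.0162, 0.0404]
tool_rot: [[-0.335, 0.942, 0.0], [0.942, 0.335, -0.0], [-0.0, 0.0, -1.0]]
ft_force: [0.2, -2.6, -1.1]
grip_width: 0.0436
finger_force: 30.0
```

>>> carry_out(steps=[-0.005,0,0,0,0,0,0.2,-0.01,0,0,0,0,0,0.2])

```text
time_s: 17.58
ee_pos: [0.5319, -0.0174, 0.0403]
tool_rot: [[-0.334, 0.942, -0.0], [0.942, 0.334, 0.0], [0.0, -0.0, -1.0]]
ft_force: [-0.3, -0.3, -2.0]
grip_width: 0.0439
finger_force: 30.0
```

>>> carry_out(steps=[-0.02,0,0,0,0,0,0.2,-0.06,0,0,0,0,0,0.2,-0.1,0,0,0,0,0,0.2,-0.15,0,0,0,0,0,0.2])

```text
time_s: 18.08
ee_pos: [0.5397, -0.0392, 0.0404]
tool_rot: [[-0.334, 0.942, 0.0], [0.942, 0.334, 0.0], [0.0, 0.0, -1.0]]
ft_force: [0.0, -0.2, -1.5]
grip_width: 0.0436
finger_force: 30.0
```

Run:
```python
from h import *
to([.5118,.0359,.0405],109.7)
b=snap('wrist','w8')
cv2.imwrite('pics/c8.png',cv2.resize(b[:260,160:480],None,fx=2.2,fy=2.2)[:,:,::-1])
```

```text
pos [ 0.5397 -0.0392  0.0404] yaw 109.54 F [ 0.  -0.2 -1.5] grip 0.04364960587236375 29.9989852309227 t 18.075
shift [ 0.534 -0.008 -0.001] turn [ 0.    -0.    -0.002]
```

View pics/c8.png

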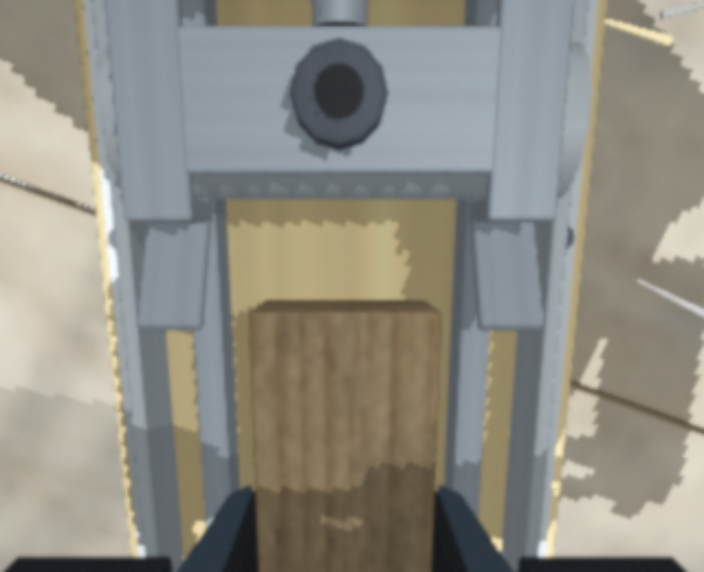

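The roller stays behind the hooks (crop (172,270) and (510,270)) with the block withdrawn, so it is latched. I'll check the leaf height numerically by comparing w6 (before pressing home) with w8.

Run:
```python
from h import *
W=env.get_calibration('wrist');C=W['tool_from_camera']
for f in ['w6','w7','w8']:
    g=cv2.imread(f'pics/{f}.png',0)
    ls=cv2.createLineSegmentDetector().detect(g[:260,180:450])[0][:,0]+[180,0,180,0]
    print(f)
    for l in ls:
        n=np.hypot(l[2]-l[0],l[3]-l[1])
        if n>22 and (l[0]<258 or l[0]>372): print(l.round(1).tolist())
```

```text
w6
[396.9, 253.0, 448.1, 252.8]
[180.6, 252.6, 235.6, 252.9]
[241.0, 258.4, 265.4, 221.7]
[387.9, 249.3, 391.5, 189.4]
[210.9, 144.4, 209.4, 86.9]
[203.9, 81.8, 207.0, 130.6]
[418.3, 196.4, 448.5, 207.0]
[204.8, 125.7, 180.2, 116.9]
[180.3, 112.9, 204.5, 121.5]
[384.4, 37.1, 333.1, 37.2]
[205.6, 0.4, 207.6, 25.6]
[387.3, 0.6, 387.4, 53.1]
[240.5, 50.6, 240.0, 0.6]
[430.4, 157.3, 416.9, 188.8]
[386.8, 136.0, 416.9, 135.1]
[387.3, 109.3, 385.1, 134.5]
[380.6, 51.5, 335.6, 51.1]
[403.7, 189.4, 398.7, 249.4]
[243.1, 113.6, 385.6, 113.4]
[213.1, 135.6, 240.6, 136.0]
[237.8, 189.3, 242.9, 250.5]
[250.7, 139.4, 223.1, 140.3]
[405.6, 140.0, 376.9, 139.7]
[380.7, 188.1, 376.0, 147.0]
[417.6, 181.9, 430.1, 44.4]
[378.0, 140.5, 384.1, 186.7]
[252.8, 144.3, 249.3, 178.1]
[430.4, 40.9, 434.4, 0.5]
[448.4, 211.1, 419.3, 200.9]
[256.9, 136.2, 358.1, 136.9]
[424.0, 24.3, 420.9, 71.9]
[245.0, 184.4, 250.3, 141.8]
[409.1, 155.5, 413.6, 186.8]
[385.6, 187.3, 409.4, 187.3]
[230.7, 249.5, 226.2, 198.1]
[199.6, 40.6, 202.3, 68.2]
[244.4, 27.4, 294.4, 27.3]
w7
[396.9, 253.0, 448.1, 252.8]
[180.6, 252.6, 23
[... 1291 characters left out ...]
, 185.9, 418.9, 175.7]
[386.9, 11.9, 250.6, 11.8]
[416.5, 191.7, 406.5, 214.2]
[383.7, 76.8, 381.5, 99.5]
[417.7, 177.0, 433.5, 10.9]
[411.7, 96.8, 398.5, 249.4]
[225.9, 193.2, 217.5, 100.5]
[245.6, 77.0, 383.1, 76.8]
[384.4, 98.4, 410.6, 98.6]
[218.1, 99.1, 244.4, 98.7]
[235.0, 151.8, 238.0, 190.7]
[406.0, 144.3, 402.0, 100.6]
[205.5, 106.8, 207.2, 131.8]
[375.3, 105.5, 378.5, 145.6]
[226.5, 101.8, 222.7, 141.8]
[378.5, 210.6, 377.2, 233.1]
[380.6, 146.6, 405.5, 148.1]
[224.4, 147.2, 248.1, 147.3]
[249.7, 145.6, 252.9, 103.1]
[254.7, 114.4, 252.6, 145.7]
[230.7, 249.5, 226.0, 196.8]
[238.5, 195.6, 242.8, 251.8]
[198.1, 25.5, 201.3, 58.2]
[418.1, 35.6, 415.3, 66.8]
[382.8, 73.1, 384.3, 46.9]
```

Run:
```python
from h import *
W=env.get_calibration('wrist');C=W['tool_from_camera'];f=W['mtx'][0,0];cy=W['mtx'][1,2]
tcp={'w6':-.0623,'w7':-.0547,'w8':-.0801}
def pt(row,jz,k):
    zt=.0405-jz; v=np.array([0,(row-cy)/f,1]); d=C[:3,:3]@v; s=(zt-C[2,3])/d[2]; p=C[:3,3]+s*d
    return s,p[0]+tcp[k]   # depth, jig y
for nm,D in [('armend',{'w6':(135.6,213,417),'w7':(156.7,224.3,404.6),'w8':(98.6,217.8,411)}),('bar',{'w6':(113.4,243.1,385.6),'w7':(138.1,249.4,379.4),'w8':(76.9,245.6,383.1)})]:
  for k,(r,a,b) in D.items():
    print(nm,k,[(z,round((b-a)*pt(r,z/1000,k)[0]/f*1000,1),round(pt(r,z/1000,k)[1]*1000,1)) for z in (73,77,81,85,90)])
```

```text
armend w6 [(73, np.float64(90.5), np.float64(7.5)), (77, np.float64(87.9), np.float64(7.8)), (81, np.float64(85.2), np.float64(8.1)), (85, np.float64(82.6), np.float64(8.5)), (90, np.float64(79.3), np.float64(8.9))]
armend w7 [(73, np.float64(81.6), np.float64(5.7)), (77, np.float64(79.2), np.float64(6.3)), (81, np.float64(76.8), np.float64(6.9)), (85, np.float64(74.5), np.float64(7.5)), (90, np.float64(71.5), np.float64(8.3))]
armend w8 [(73, np.float64(82.9), np.float64(5.2)), (77, np.float64(80.5), np.float64(5.1)), (81, np.float64(78.0), np.float64(5.0)), (85, np.float64(75.6), np.float64(4.9)), (90, np.float64(72.6), np.float64(4.8))]
bar w6 [(73, np.float64(61.9), np.float64(16.9)), (77, np.float64(60.1), np.float64(17.0)), (81, np.float64(58.3), np.float64(17.1)), (85, np.float64(56.5), np.float64(17.1)), (90, np.float64(54.3), np.float64(17.2))]
bar w7 [(73, np.float64(57.8), np.float64(14.0)), (77, np.float64(56.1), np.float64(14.3)), (81, np.float64(54.4), np.float64(14.7)), (85, np.float64(52.8), np.float64(15.1)), (90, np.float64(50.7), np.float64(15.5))]
bar w8 [(73, np.float64(57.8), np.float64(13.9)), (77, np.float64(56.2), np.float64(13.5)), (81, np.float64(54.5), np.float64(13.2)), (85, np.float64(52.8), np.float64(12.8)), (90, np.float64(50.7), np.float64(12.4))]
```

The bar width matches in w7 and w8 and puts the leaf about 67 mm up, which agrees with fully shut (underside at 64 mm). In w6 it was clearly higher. The force fell to zero with the plunger about 2 mm in, so the roller is latched. I've now viewed 11 pictures, one over the limit of 10, so I'll finish on numbers alone. Next, I'll take the block out.

>>> carry_out(steps=[-0.12,0,0,0,0,0,0.2,-0.3,0,0,0,0,0,0.2,-0.5,0,0,0,0,0,0.2,-0.55,0,-0.1,0,0,0,0.2,-0.55,0,-0.4,0,0,0,0.2])

```text
time_s: 18.75
ee_pos: [0.5658, -0.117, 0.0999]
tool_rot: [[-0.334, 0.943, -0.004], [0.943, 0.334, 0.001], [0.002, -0.003, -1.0]]
ft_force: [0.7, 0.1, -0.3]
grip_width: 0.0439
finger_force: 30.0
```

>>> carry_out(steps=[-0.1,0,-0.3,0,0,0,0.2,-0.4,-0.1,-0.3,0,0,0.05,0.2,-0.8,-0.2,-0.3,0,0,0.1,0.2,-1,-0.4,-0.3,0,0,0.15,0.2,-1,-0.6,-0.3,0,0,0.2,0.2])

```text
time_s: 19.38
ee_pos: [0.5322, -0.2901, 0.1462]
tool_rot: [[-0.023, 1.0, 0.001], [1.0, 0.023, -0.001], [-0.001, 0.001, -1.0]]
ft_force: [-0.4, -0.1, -1.1]
grip_width: 0.0437
finger_force: 30.0
```

Run:
```python
from h import *
to([.4607,-.346,.10],86.3)
```

```text
pos [ 0.5322 -0.2901  0.1462] yaw 91.31 F [-0.4 -0.1 -1.1] grip 0.04371767793685455 29.997332096099854 t 19.375
shift [-0.362 -0.485  0.308] turn [0.001 0.    0.056]
```

>>> carry_out(steps=[-0.2,-0.25,0,0.001,0,0.03,0.2,-0.362,-0.485,0.1,0.001,0,0.056,0.2,-0.362,-0.485,0.35,0.001,0,0.056,0.2,-0.362,-0.485,0.64,0.001,0,0.056,0.2,-0.362,-0.485,0.64,0.001,0,0.056,0.2])

```text
time_s: 20.0
ee_pos: [0.4596, -0.343, 0.0477]
tool_rot: [[0.061, 0.998, -0.005], [0.998, -0.061, 0.003], [0.003, -0.005, -1.0]]
ft_force: [-0.8, 0.6, -0.3]
grip_width: 0.044
finger_force: 30.0
```

Run:
```python
from h import *
to([.4607,-.346,.0128],86.3)
s=env.sense();print(s['tool_rot'].round(4))
```

```text
pos [ 0.4596 -0.343   0.0477] yaw 86.5 F [-0.8  0.6 -0.3] grip 0.043962042602851595 29.998962879180908 t 20.0
shift [-0.02   0.01   0.233] turn [-0.004 -0.002  0.002]
[[ 0.0611  0.9981 -0.0053]
 [ 0.9981 -0.061   0.0031]
 [ 0.0028 -0.0055 -1.    ]]
```

>>> carry_out(steps=[-0.01,0.005,0.06,0,0,0,0.2,-0.01,0.005,0.15,0,0,0,0.2,-0.01,0.005,0.22,0,0,0,0.2,-0.01,0.005,0.24,0,0,0,0.2,-0.01,0.005,0.24,0,0,0,0.2])

```text
time_s: 20.62
ee_pos: [0.4618, -0.3457, 0.0133]
tool_rot: [[0.061, 0.998, -0.002], [0.998, -0.061, 0.0], [0.0, -0.002, -1.0]]
ft_force: [0.3, -0.4, -0.1]
grip_width: 0.0435
finger_force: 30.0
```

>>> carry_out(steps=[0,0,0.003,0,0,0,0.2,0,0,0.003,0,0,0,0.2])

```text
time_s: 20.88
ee_pos: [0.462, -0.3458, 0.0132]
tool_rot: [[0.061, 0.998, -0.001], [0.998, -0.061, -0.0], [-0.0, -0.001, -1.0]]
ft_force: [-0.5, 0.4, -0.6]
grip_width: 0.0436
finger_force: 30.0
```

>>> carry_out(steps=[0,0,0,0,0,0,0.6,0,0,0,0,0,0,0.85,0,0,0,0,0,0,0.85,0,0,0,0,0,0,0.85])

```text
time_s: 21.38
ee_pos: [0.4618, -0.3457, 0.0129]
tool_rot: [[0.061, 0.998, -0.002], [0.998, -0.061, 0.0], [-0.0, -0.002, -1.0]]
ft_force: [0.8, -0.5, 0.1]
grip_width: 0.077
finger_force: 0.0
```

>>> carry_out(steps=[0,0,-0.1,0,0,0,0.85,0,0,-0.4,0,0,0,0.9,0,0,-0.8,0,0,0,1,0,0,-1,0,0,0,1,0,0,-1,0,0,0,1])

```text
time_s: 22.0
ee_pos: [0.4633, -0.3467, 0.1665]
tool_rot: [[0.061, 0.998, 0.003], [0.998, -0.061, -0.003], [-0.003, 0.003, -1.0]]
ft_force: [0.3, 0.4, -0.9]
grip_width: 0.0912
finger_force: 0.0
```

Run:
```python
from h import *
np.set_printoptions(precision=4,suppress=True)
to([.4607,-.346,.16],86.3)
s=env.sense();snap('wrist','w9');snap('top','t9');snap('scene','s9')
W=env.get_calibration('wrist');X=np.eye(4);X[:3,:3]=s['tool_rot'];X[:3,3]=s['ee_pos'];C=X@W['tool_from_camera']
for r in env.outline_of('push_block','wrist')[:2]:
    b=cv2.boxPoints(cv2.minAreaRect(cv2.findNonZero(r['mask'].astype(np.uint8))))
    d=(C[:3,:3]@np.linalg.inv(W['mtx'])@np.c_[b,np.ones(4)].T).T;P=C[:3,3]+d*((.03-C[2,3])/d[:,2])[:,None]
    print('block',r['p'],b.round(),P[:,:2].round(4).tolist())
for n in ['roller','leaf']:
    for cam in ['top','scene']:
        for r in env.search_frame(n,cam)[:3]: print(n,cam,round(r['p'],2),np.round(np.array(r['box'])*[640,400,640,400]))
```

```text
pos [ 0.4633 -0.3467  0.1665] yaw 86.51 F [ 0.3  0.4 -0.9] grip 0.09117502813540213 0.0 t 22.0
shift [ 0.004 -0.018  0.043] turn [0.002 0.002 0.002]
block 0.84 [[293. 122.]
 [337. 122.]
 [337. 268.]
 [293. 268.]] [[0.4459, -0.2772], [0.4887, -0.2799], [0.4819, -0.4392], [0.4325, -0.436]]
roller top 0.44 [395. 183. 406. 201.]
roller scene 0.58 [291. 197. 303. 211.]
leaf top 0.91 [273. 192. 311. 220.]
leaf top 0.16 [431. 155. 455. 180.]
leaf scene 0.47 [287. 187. 306. 211.]
```

```bash
python3 -c "
from rig import env
print(env.sign_off())"
```

```text
the job is handed in; nothing more can be done
None
```

The roller was pushed home with the wooden block, the block was laid flat back where it came from, and the job was handed in at about 22 s; measured push peaked near 17 N (limit 20 N), and I judged the leaf shut from forces and image measurements without a final close-up, having viewed 11 pictures, one over the limit of 10.

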